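# Turn a lid over and dock it rim-down

## Task

A small rectangular lid lies hollow side up in the right-hand lane of the turn-over jig. Push it along the lane, away from the robot, onto the flap until it meets the flap's stop; swing the flap right over by its black handle, so that the lid is tipped out rim-down on the bed on the left, and swing the flap back until it lies flat again. Then slide the lid along the bed towards the robot until it drops fully into the pocket, rim-down, and leave the stopper, the vial and the tape roll standing where they are.

Things in the scene. Friction and masses are not known exactly. Their poses are not given: they have to be found in the camera images.
- jig: Fixed turn-over jig of grey-painted metal on a dark steel base, 216 (x) x 172 (y) mm, walls to 33 mm high, hinge lugs to 44 mm. Origin: on the worktop under the hinge; x points away from the robot, y to the left, z up; 'jig (..)' gives places in this frame in mm. Right front: loading lane; right rear: flap; left rear: bed; left front: pocket.
- lane (a point): Middle of the loading lane's surface, jig (-103, -42, 25). The lane spans jig x -160 to -46 and y -80 to -4, open at the front; ribs to z 33 on both sides converge over its last 30 mm to the 64 mm wide mouth of the flap (y -74 to -10).
- bed (a point): Middle of the bed's surface, jig (0, 42, 25). The bed spans jig x -58 to 56 and y 6 to 80, side walls to z 33, open at its rear end (x 56) and at the front, where its walls converge to the 64 mm wide pocket (y 10 to 74).
- pocket (a point): Middle of the pocket's floor, at jig (-98, 42, 21). The pocket is 80 mm long (x) and 64 mm wide (y); its floor lies 4 mm below the bed, which it joins at jig x -58; walls to z 33 on the other three sides. The lid fits with 2 mm to spare on each side.
- hinge (a point): Middle of the flap's hinge axis, which runs along jig x, 38 mm above the worktop.
- flap (a joint): Turn of the flap in rad: 0 = flat on the right (as at the start), 1.57 = upright, 3.14 = turned right over, above the bed on the left (its end stop). A stiff hinge (0.15 N m): it stays where it is left; about 2 to 3 N at the handle move it.
- handle (a point): Middle of the flap's handle: a black round bar 12 mm thick, parallel to the hinge, 128 mm from its axis, at jig (3, -128, 38) flat and (3, 128, 38) turned over. 66 mm free between its arms, 40 mm between it and the flap, nothing below. Pinched lightly from above it turns between the fingers, so it can be led round the half circle with the gripper pointing down.
- seat (a point): Where the lid's centre lies when it is on the flap against the stop: jig (4, -42, 31.5) when flat. The flap is a steel tray, floor at z 24.5, x -42 to 48, fences and stop 10 mm high, fences 64 mm apart, stop face at x 42, open to the lane. As it swings past upright the lid tips out onto the bed; turned over, the flap clears the lid there.
- lid_center (a point): Centre (half-way up) of the white plastic rectangular lid, 76 (its x) x 60 (y) x 14 mm (z), walls and top 3 mm, about 60 g. It starts with its x roughly along jig x. Its z axis points from its flat face to its open rim: up at the start, down when rim-down. Its centre is at height 32 on the lane and bed, 28 in the pocket.
- stopper_center (a point): Centre of a brown rubber stopper, 29 mm across, 28 mm high, standing on the worktop left of the jig.
- vial_center (a point): Centre of a sample vial with a white cap, 30 mm across, 56 mm high, standing on the worktop right of the loading lane.
- tape_center (a point): Centre of a roll of tape lying on the worktop behind the jig, 68 mm across, 19 mm high.
Not all that is in view belongs to the job. What is shaped like the part that bears lid_center but green is not meant.

How it is judged:
On the way, in this order (a step that is already met when the one before it is completed fails the run):
1. the lid, hollow side up, is on the flat flap against its stop (within 8 mm) (distance between lid_center and seat below 0.008 m and value of joint flap below 0.12 rad and angle between lid_center's own z axis and vertical below 0.15 rad), for 0.2 s.
2. the flap is swung right over (past 2.6 rad) and the lid lies rim-down (value of joint flap above 2.6 rad and angle between lid_center's own z axis and vertical above 2.95 rad), for 0.2 s.
3. the flap is back flat (under 0.12 rad) and the lid lies rim-down on the bed (value of joint flap below 0.12 rad and angle between lid_center's own z axis and vertical above 2.95 rad and x of lid_center in the frame of jig above -0.06 m), for 0.2 s.
At the end, for the whole second after the job is handed in: The lid lies still and flat (within 4 degrees) on the pocket's floor, rim-down: its centre within 6 mm of the pocket's middle and at most 9 mm above its floor (7 mm when seated); the flap lies flat (under 0.12 rad); the stopper, the vial and the tape roll stand within 30 mm of where they were (horizontal distance between lid_center and pocket below 0.006 m and z of lid_center in the frame of pocket below 0.009 m and angle between lid_center's own z axis and vertical above 3.07 rad and value of joint flap below 0.12 rad and linear speed of lid below 0.02 m/s); the robot touches nothing.
It fails at once if the rubber stopper is moved more than 30 mm (distance of stopper_center from where it was at the start of the episode above 0.03 m).
It fails at once if the vial is moved more than 30 mm (distance of vial_center from where it was at the start of the episode above 0.03 m).
It fails at once if the tape roll is moved more than 30 mm (distance of tape_center from where it was at the start of the episode above 0.03 m).
It also fails if it takes over 66 s, if anything falls off the work surface, if the arm or the gripper's body presses on something with over 40 N, if the wrist force passes 120 N, or if a joint passes its speed limit or range.

## Robot

A 6-joint arm with a two-finger parallel gripper is mounted at the origin on a cart in front of the work surface, level with it; the furniture and walls round the work are solid. World frame = base frame: x ahead of the robot, y to its left, z up, the work surface at z = 0. Lengths are in m, angles in rad, forces in N, time in s.
With the tool pointing down it reaches from about 0.3 to 0.775 m from the base axis. Payload 14.6 kg.
Tool frame: the origin (TCP) lies midway between the tips of the shut fingers; the grasp point (between the pads) lies 19 mm behind it (ctrl.hold_point_z is the distance from the TCP to the grasp point, in m); z points along the fingers, x is the direction in which the jaws open and shut, and the axes are right-handed (so a half turn about z gives the same grasp; the last joint's range is limited). The gripper opens to 94 mm and grips with 3 to 60 N. Pads are 16 mm wide; open, the fingers measure 119 mm over their backs; the gripper's body (75 mm by 177 mm) begins 78 mm behind the grasp point.
Start: joints at [-1.384, 0.3, 1.521, -0, 1.321, -0.067], TCP at [0.138, -0.532, 0.205] pointing down, gripper open.
Joint ranges: [-3.03, 3.03], [-0.79, 2.21], [0.23, 2.52], [-1.04, 4.18], [0, 3.07], [-2.55, 2.55]. Speed limits (rad/s): [2.22, 2.22, 2.57, 3.14, 3.14, 3.14].

## Interface

Orientations are given as [roll, pitch, yaw] about the fixed x, y, z axes, in that order (R = Rz(yaw) Ry(pitch) Rx(roll)).
In Python, from station import ctrl, viewer, ticket, nets gives the robot as it stands.
- The arm moves only by the tool carry_out, never from a script. Its argument "commands" is one flat list of numbers, 7 for each row, row after row: the closure, from -1 (fully open) to 1 (shut), so that 0 is half open, then the shift along the world's x, y, z in cm, then the turn, a rotation vector about the world's x, y, z in rad. In form: [gripper, tx, ty, tz, ax, ay, az, gripper, tx, ty, tz, ax, ay, az, ...]. A call has 1 to 12 rows; each row is the pose to reach, as a shift and turn from the pose measured when the call began; what a row does not reach only later rows make up. A row lasts 1/12 s, in which the tool goes at most 41.7 mm and 7.16 degrees, less where a joint would pass 70% of its speed; a pose out of reach is approached as far as the arm can. A call with a gripper value outside its range is refused whole. The fingers move at their own pace and stop on an object; "force" is the grip in N (left out, the last holds). Time passes only in rows, so rows that repeat a pose let the fingers close. It gives the time, the measured TCP pose, the force and the opening at its end, in the units of the state.
- ctrl.get_obs(): the state, without advancing time (a new reading comes with each control period).
- viewer.camera(name): name is "side" or "top"; returns (picture, depth): 384x512x3 uint8, blue, green, red; 384x512 float32, m along the optical axis (not along the pixel's ray), 0 where there is no reading.
- viewer.camera_info(name): a dict with "fx", "fy", "cx", "cy" (pixels), "D" ([k1, k2, p1, p2, k3] as OpenCV has them; the pictures are not rectified), "R" (3x3) and "t" (3): a world point X has camera coordinates R X + t. Camera axes: x right, y down, z forward; pixel columns grow to the right and rows downward; lengths in m; the calibration is good to about 2 mm. A picture is of the moment at which its call begins. camera_info takes no time and is no camera call.
- ticket.hand_in(): hands the job in, once; it reports no verdict.
Trained networks look in the newest picture that a camera, given by its name, has taken for a name from the list of things; names that differ only in an ending like _2 or _b are one class to them, and where a whole thing is asked for, a point or a joint stands for the part that bears it (a point fixed in the world has none). Each returns a list of dicts, best first, with "confidence" (0 to 1); they miss things now and then, are a little off and sometimes report something else, mostly with a low value. They report only what shows in the picture. A call takes as long as a camera call. They do not tell look-alikes from the thing itself.
- nets.silhouettes(camera, thing): "region" (384x512 bool, what is visible of it) and "extent" ([left, top, right, bottom] in pixels, round what is visible of it).
The state is a dict: "time_s": time; "qpos": joint angles; "joint_vel": joint speeds; "tau": joint torques, N m; "ee_pos": TCP position; "eef_rot": TCP orientation; "force": force on the tool from outside, world axes, zero at the start; "moment": the same for the moment, N m; "grip_width": finger opening in m.
Only numpy, scipy, OpenCV 4.12 (cv2) and the standard library are available. Lean on these libraries where they do the work, as an engineer would, in place of code of your own. Each camera call takes 0.05 s, during which the arm holds its last target. There are 200 camera calls.

## Working session

There is one attempt and no reset: what is moved stays moved. The work goes in short steps, Python scripts to look and compute and a tool call to move; the robot and the scene stay as the last step left them, time stands still between calls to the robot, and variables do not carry over. Pictures are saved under pics/ and viewed, about 8 in all and at most 12, crops included, and the job is handed in when it is done.

Besides the shell and the picture viewer there is one more tool, called in YAML: its name, and indented under it one key for each argument. carry_out: Moves the arm, as the interface text tells. Its arguments: {"type":"object","properties":{"commands":{"type":"array","items":{"type":"number"}},"force":{"type":"number"}},"required":["commands"]}

```bash
ls; mkdir -p pics
python3 - <<'E'
from station import ctrl, viewer, nets
import cv2, numpy as np
ims=[]
for n in ("side","top"):
    p,d=viewer.camera(n); np.save(f"pics/{n}_d0.npy",d); cv2.imwrite(f"pics/{n}0.png",p); 
    i=viewer.camera_info(n); print(n,{k:np.round(np.array(v),4).tolist() for k,v in i.items()})
    ims.append(p)
    for t in ("jig","flap","handle","lid_center","stopper_center","vial_center","tape_center"):
        try:
            for r in nets.silhouettes(n,t)[:3]: print(n,t,round(r["confidence"],2),r["extent"])
        except Exception as e: print(t,e)
cv2.imwrite("pics/both0.png",np.vstack([np.hstack(ims)])[:, :] if 0 else cv2.resize(np.hstack(ims),(800,300)))
print(ctrl.get_obs())
E
```

```text
pics
side {'fx': 402.0298, 'fy': 402.0298, 'cx': 256.3007, 'cy': 188.8351, 'D': [0.015, 0.0, 0.0, 0.0, 0.0], 'R': [[-0.8494, -0.5277, -0.0068], [-0.2298, 0.3816, -0.8953], [0.475, -0.7589, -0.4454]], 't': [0.5225, 0.114, 0.7326]}
side jig 0.71 [170.4, 183.2, 312.2, 292.3]
side flap 0.66 [206.6, 187.0, 285.3, 227.8]
side handle 0.67 [209.0, 188.7, 281.9, 225.4]
side lid_center 0.95 [330.4, 167.3, 355.1, 179.7]
side lid_center 0.72 [279.4, 182.6, 320.9, 199.0]
side lid_center 0.71 [252.8, 218.7, 307.0, 249.3]
side stopper_center 0.78 [195.2, 284.0, 215.7, 307.5]
side vial_center 0.6 [324.2, 207.4, 339.5, 236.6]
side tape_center 0.64 [174.5, 185.5, 206.0, 209.0]
top {'fx': 371.4276, 'fy': 371.4276, 'cx': 259.6738, 'cy': 192.2673, 'D': [-0.1226, 0.0, 0.0, 0.0, 0.0], 'R': [[-0.0268, -0.9993, -0.0252], [-0.9882, 0.0303, -0.1501], [0.1508, 0.0209, -0.9883]], 't': [0.1489, 0.5366, 0.8976]}
top jig 0.86 [169.8, 167.4, 271.4, 261.6]
top flap 0.9 [212.6, 176.4, 271.9, 223.4]
top handle 0.59 [209.8, 176.9, 271.1, 222.3]
top lid_center 0.94 [351.5, 211.9, 379.1, 249.1]
top lid_center 0.93 [289.9,
[... 209 characters left out ...]
7.9, 262.9]
{'time_s': 0.8, 'qpos': array([-1.38358134e+00,  2.99866855e-01,  1.52098446e+00, -1.59848879e-05,
        1.32068715e+00, -6.65868387e-02]), 'joint_vel': array([-2.98632622e-05,  8.85756812e-04,  3.09102820e-04, -6.96493110e-04,
        5.10988905e-04, -1.07263919e-03]), 'tau': array([ 2.82430110e-04, -5.31636393e+01, -3.52904463e+01,  7.08300434e-02,
        2.12575280e-02,  1.52043037e-05]), 'ee_pos': array([ 0.13809737, -0.53238108,  0.20547035]), 'eef_rot': array([ 3.14157359e+00, -5.30406493e-05, -1.31699054e+00]), 'force': array([ 0.65408695, -0.70927622,  0.51782633]), 'moment': array([ 9.32641205e-05, -1.48035480e-02,  1.38757630e-02]), 'grip_width': 0.09387318416240382}
```

Run:
```python
import cv2
t=cv2.imread("pics/top0.png")[120:290,140:400]; cv2.imwrite("pics/v1.png",cv2.resize(t,None,fx=3,fy=3,interpolation=cv2.INTER_CUBIC))
t=cv2.imread("pics/side0.png")[150:320,150:380]; cv2.imwrite("pics/v2.png",cv2.resize(t,None,fx=3.4,fy=3.4,interpolation=cv2.INTER_CUBIC))
```

```text
(no output)
```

View pics/v1.png

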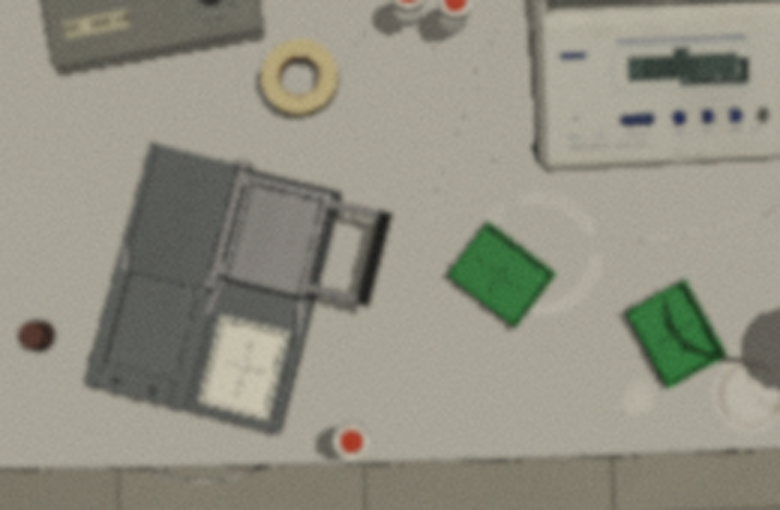

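View pics/v2.png

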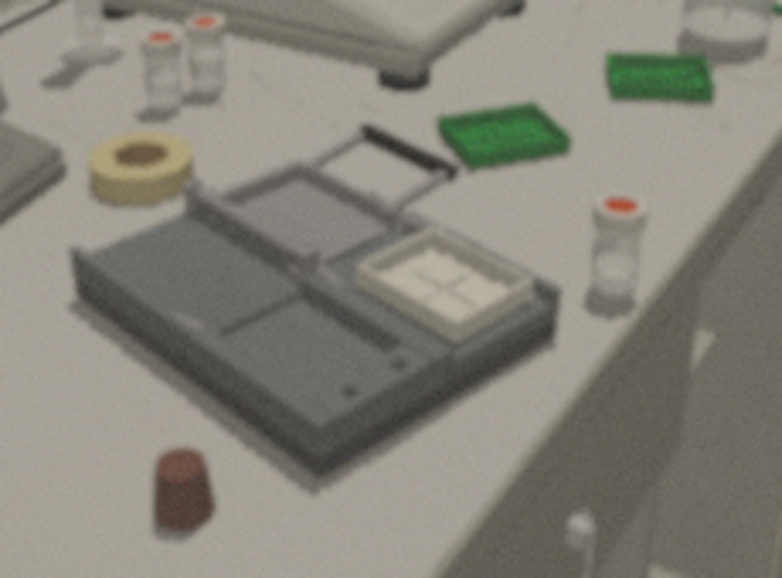

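Top crop: the white lid is at crop (245,367), i.e. pixel (222,242) in the top picture, in the lane. The green look-alikes are at (307,212) and (365,231). The handle is at about (265,206), the stopper at (152,232), the vial at (257,267) and the tape at (239,146). In the side crop the lid lies hollow side up at (445,285). I choose the white lid.

```bash
cat > h.py <<'E'
import numpy as np, cv2
from scipy.optimize import least_squares
from station import ctrl, viewer, nets
def K(i): return np.array([[i["fx"],0,i["cx"]],[0,i["fy"],i["cy"]],[0,0,1.]])
def proj(n,X):
    i=viewer.camera_info(n); R=np.array(i["R"],float)
    return cv2.projectPoints(np.atleast_2d(X).astype(float),cv2.Rodrigues(R)[0],np.array(i["t"],float),K(i),np.array(i["D"]))[0][:,0]
def rays(n,uv):
    i=viewer.camera_info(n); R=np.array(i["R"]); p=cv2.undistortPoints(np.array(uv,float).reshape(-1,1,2),K(i),np.array(i["D"]))[:,0]
    return -R.T@np.array(i["t"]), np.c_[p,np.ones(len(p))]@R
def plane(n,uv,z):
    c,d=rays(n,uv); return c+d*((z-c[2])/d[:,2])[:,None]
def tri(a,b):
    c1,d1=rays("top",[a]);c2,d2=rays("side",[b]);d1=d1[0];d2=d2[0]
    s=np.linalg.lstsq(np.c_[d1,-d2],c2-c1,rcond=None)[0]; p,q=c1+s[0]*d1,c2+s[1]*d2
    return (p+q)/2,np.linalg.norm(p-q)
def jw(pose,P):  # jig mm -> world m
    x,y,a=pose[:3]; P=np.atleast_2d(P)/1000.; c,s=np.cos(a),np.sin(a)
    return np.c_[x+c*P[:,0]-s*P[:,1], y+s*P[:,0]+c*P[:,1], P[:,2]]
def whitelid(n,img,region,z):
    g=cv2.cvtColor(img,cv2.COLOR_BGR2GRAY); m=(region>0).astype(np.uint8)
    c=max(cv2.findContours(m,cv2.RETR_EXTERNAL,cv2.CHAIN_APPROX_NONE)[0],key=cv2.contourArea)[:,0]
    w=plane(n,c,z)[:,:2]; return cv2.minAreaRect((w*1000).astype(np.float32))
E
python3 - <<'E'
from h import *
T=lambda u,v:(u/3+140-1/3,v/3+120-1/3); S=lambda u,v:(u/3.4+150-.35,v/3.4+150-.35)
for nm,a,b in [("hA",T(384,212),S(367,132)),("hB",T(366,303),S(452,172)),("LF",T(87,385),S(320,432)),("LR",T(152,145),S(75,255)),("RF",T(279,432),S(555,297)),("vialcap",T(350,441),S(621,206)),("stop",T(37,332),S(182,460)),("tape",T(299,75),S(140,152))]:
    p,e=tri(a,b); print(nm,np.round(p*1000,1),"gap",round(e*1000,1))
P=[("top",T(384,212),(40,-128,42)),("top",T(366,303),(-34,-128,42)),("side",S(367,132),(40,-128,40)),("side",S(452,172),(-34,-128,40)),
("top",T(87,385),(-160,86,33)),("side",S(320,432),(-160,86,33)),("top",T(152,145),(56,86,33)),("side",S(75,255),(56,86,33)),("top",T(279,432),(-160,-86,33)),("side",S(555,297),(-160,-86,33))]
f=lambda q:np.concatenate([proj(n,jw(q,X)+[0,0,q[3]])[0]-uv for n,uv,X in P])
r=least_squares(f,[.5,.2,-.2,0],loss="soft_l1"); print("jig",np.round(r.x,4)); print(np.round(f(r.x).reshape(-1,2),1).tolist())
np.save("jig.npy",r.x)
for n in("top","side"):
    img=cv2.imread(f"pics/{n}0.png"); viewer.camera(n)
    for q in nets.silhouettes(n,"lid_center"):
        b=cv2.mean(img,q["region"].astype(np.uint8))[:3]
        if min(b)>120: print(n,q["confidence"],np.round(b),whitelid(n,img,q["region"],.039))
E
```

```text
hA [544.1 112.1  36.6] gap 3.9
hB [469.1 130.5  35.8] gap 0.0
LF [406.7 370.8  26.5] gap 1.7
LR [612.4 313.5  27. ] gap 1.3
RF [363.6 207.1  23.5] gap 0.9
vialcap [354.7 145.9  52.9] gap 2.0
stop [452.7 416.1  22.5] gap 0.8
tape [673.6 184.5  19.1] gap 0.0
jig [ 0.538   0.2456 -0.2717 -0.0063]
[[0.6, 1.5], [-0.4, -0.7], [0.0, 1.1], [-1.0, 0.9], [-0.4, -0.4], [0.2, 0.1], [0.2, -0.8], [-1.3, -0.4], [0.4, 1.0], [2.1, -1.4]]
top 0.81 [161. 179. 184.] ((418.62701416015625, 233.8990936279297), (60.43815612792969, 74.20303344726562), 74.76531982421875)
side 0.8 [133. 146. 151.] ((412.8039855957031, 244.93365478515625), (73.48239135742188, 89.16505432128906), 74.23944091796875)
```

Run:
```python
from h import *
q=np.load("jig.npy"); q0=q.copy()
def cloud(n):
    d=np.load(f"pics/{n}_d0.npy"); i=viewer.camera_info(n); v,u=np.mgrid[:384,:512]; c,r=rays(n,np.c_[u.ravel(),v.ravel()])
    # rays have unit optical-axis depth
    X=c+r*d.ravel()[:,None]; return X[d.ravel()>0]
for n in("top","side"):
    X=cloud(n); a=q[2]; D=(X[:,:2]-q[:2]); J=np.c_[np.cos(a)*D[:,0]+np.sin(a)*D[:,1],-np.sin(a)*D[:,0]+np.cos(a)*D[:,1],X[:,2]]*1000
    def z(nm,x0,x1,y0,y1):
        m=(J[:,0]>x0)&(J[:,0]<x1)&(J[:,1]>y0)&(J[:,1]<y1); print(n,nm,m.sum(),np.round(np.percentile(J[m,2],[10,50,90]),1) if m.any() else '')
    z("bed25",-40,45,20,65);z("pocket21",-125,-70,22,60);z("flap24.5",-25,30,-60,-25);z("table0",80,100,60,90);z("table0",-100,-20,-180,-140);z("lidfloor28",-120,-85,-55,-30);z("handle44",-20,25,-131,-125);z("lwall33",-100,30,82,84);z("lanefront25",-158,-150,-70,-10)
P=[]
for z,pts in [(33,[(-160,86),(56,86)]),(33,[(-160,-86),(-46,-86)]),(25,[(-58,10),(-58,74)]),(33,[(-138,10),(-138,74)]),(34.5,[(42,-74),(42,-10)]),(34.5,[(-42,-10),(42,-10)]),(34.5,[(-42,-74),(42,-74)]),(38,[(-36,-128),(42,-128)]),(0,[(-160,-86),(56,-86)]),(0,[(-160,86),(-160,-86)])]: P.append([(x,y,z) for x,y in pts])
o=[]
for n,(x0,y0,x1,y1) in (("top",(160,150,290,275)),("side",(160,170,330,300))):
    im=cv2.resize(cv2.imread(f"pics/{n}0.png")[y0:y1,x0:x1],None,fx=4,fy=4,interpolation=cv2.INTER_CUBIC)
    for l in P:
        uv=((proj(n,jw(q,l))-[x0,y0])*4+1.5).round().astype(int); cv2.line(im,tuple(map(int,uv[0])),tuple(map(int,uv[1])),(0,0,255),1)
    o.append(cv2.resize(im,(400,int(im.shape[0]*400/im.shape[1])) if 0 else None,fx=.62 if 0 else 1,fy=1) if 0 else im)
h=500; o=[cv2.copyMakeBorder(i,0,max(0,h-i.shape[0]),0,0,0) for i in o]; H=max(i.shape[0] for i in o); o=[cv2.copyMakeBorder(i,0,H-i.shape[0],0,0,0) for i in o]
im=np.hstack(o); cv2.imwrite("pics/v3.png",cv2.resize(im,(800,int(im.shape[0]*800/im.shape[1])),interpolation=cv2.INTER_AREA))
```

```text
top bed25 548 [21.9 24.2 26.6]
top pocket21 310 [17.4 19.7 22. ]
top flap24.5 286 [21.6 23.6 25.6]
top table0 77 [-3.5 -0.8  1.8]
top table0 470 [-3.3 -1.2  1.3]
top lidfloor28 135 [24.6 26.9 28.8]
top handle44 46 [38.7 42.4 43.9]
top lwall33 38 [30.5 31.6 34.9]
top lanefront25 72 [22.1 23.7 26.5]
side bed25 563 [24.4 25.3 26.2]
side pocket21 403 [20.3 21.2 22. ]
side flap24.5 227 [24.  24.8 25.7]
side table0 59 [-0.7  0.2  1.2]
side table0 351 [-0.7  0.2  1.3]
side lidfloor28 137 [27.7 28.4 29.8]
side handle44 30 [-0.2  1.2 44.2]
side lwall33 37 [32.4 33.2 33.9]
side lanefront25 238 [24.8 30.6 38.5]
```

View pics/v3.png

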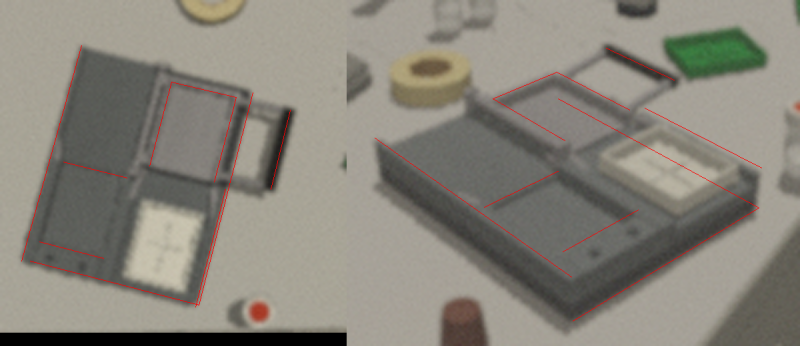

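```bash
cat > fit.py <<'E'
from h import *
from scipy.optimize import minimize
q=np.load("jig.npy")
def cloud(n):
    d=np.load(f"pics/{n}_d0.npy"); v,u=np.mgrid[:384,:512]; c,r=rays(n,np.c_[u.ravel(),v.ravel()])
    X=c+r*d.ravel()[:,None]; return X[(d.ravel()>0)&(np.linalg.norm(X[:,:2]-q[:2],axis=1)<.22)]*1000
def cost(p,X):
    a=p[2]; D=X[:,:2]-p[:2]; x=np.cos(a)*D[:,0]+np.sin(a)*D[:,1]; y=-np.sin(a)*D[:,0]+np.cos(a)*D[:,1]
    B=lambda x0,x1,y0,y1:(x>x0)&(x<x1)&(y>y0)&(y<y1)
    z=np.zeros(len(x)); z[B(-160,56,-86,86)]=33; z[B(-160,-46,-80,-4)]=25; z[B(-58,60,6,80)]=25; z[B(-138,-58,10,74)]=21; z[B(-42,42,-74,-10)]=24.5
    z[B(-33,39,-134,-122)]=44
    ex=B(-50,60,-122,-78)|B(-50,60,-14,12)|B(-145,-60,-75,-8)|B(-50,-20,-140,-120)|B(25,60,-140,-120)|B(38,60,-90,0)|B(-60,-40,-90,0)
    r=np.minimum(np.abs(X[:,2]-p[3]-z),6); r[ex]=2; return r.sum()
for n in ("top","side"):
    X=cloud(n); best=None
    for dx in (-4,0,4):
        for dy in (-4,0,4):
            x0=np.array([q[0]*1e3+dx,q[1]*1e3+dy,q[2],0])
            r=minimize(cost,x0,args=(X,),method="Nelder-Mead",options=dict(initial_simplex=np.vstack([x0]+[x0+np.diag([4,4,.02,1])[k] for k in range(4)])))
            if best is None or r.fun<best.fun: best=r
    print(n,np.round(best.x,4),best.fun/len(X))
E
python3 fit.py
python3 - <<'E'
from h import *
q=np.load("jig.npy")
for n in("top","side"):
    img,_=viewer.camera(n); hsv=cv2.cvtColor(img,cv2.COLOR_BGR2HSV)
    for s in nets.silhouettes(n,"lid_center"):
        if cv2.mean(hsv,s["region"].astype(np.uint8))[1]<80:
            m=s["region"].astype(np.uint8); 
            c=max(cv2.findContours(m,cv2.RETR_EXTERNAL,cv2.CHAIN_APPROX_NONE)[0],key=cv2.contourArea)[:,0]
            # fit box silhouette
            def sil(p):
                P=[(p[0]+np.cos(p[2])*a-np.sin(p[2])*b,p[1]+np.sin(p[2])*a+np.cos(p[2])*b,z) for a in(-.038,.038) for b in(-.03,.03) for z in(.025,.039)]
                return cv2.convexHull(proj(n,P).astype(np.float32))
            f=lambda p:[cv2.pointPolygonTest(h,tuple(map(float,u)),True) for h in [sil(p)] for u in c]
            r=least_squares(f,[.417,.234,-.265],loss="soft_l1",diff_step=1e-3); print(n,np.round(r.x,4),"rms px",np.std(f(r.x)))
print(jw(q,[(-103,-42,25)]))
E
```

```text
top [ 5.387273e+02  2.478235e+02 -2.684000e-01 -9.179000e-01] 2.014382738736426
side [ 5.361084e+02  2.483655e+02 -2.779000e-01  1.053000e-01] 2.489417386673332
top [ 0.4192  0.2354 -0.285 ] rms px 0.4325883846147263
top [ 0.5236  0.1874 -0.2614] rms px 5.777506096581889
side [ 0.4179  0.2352 -0.2788] rms px 0.47621385435335406
[[0.42749393 0.23275862 0.025     ]]
```

carry_out:
  commands: [0.47, 29, 28, 0, 0, 0, 1.2, 0.47, 29, 28, 0, 0, 0, 1.2, 0.47, 29, 28, 0, 0, 0, 1.2, 0.47, 29, 28, 0, 0, 0, 1.2, 0.47, 29, 28, 0, 0, 0, 1.2, 0.47, 29, 28, 0, 0, 0, 1.2, 0.47, 29, 28, 0, 0, 0, 1.2, 0.47, 29, 28, 0, 0, 0, 1.2, 0.47, 29, 28, 0, 0, 0, 1.2, 0.47, 29, 28, 0, 0, 0, 1.2, 0.47, 29, 28, 0, 0, 0, 1.2]
  force: 10

```text
time_s: 2.12
ee_pos: [0.4308, -0.2492, 0.2055]
eef_rot: [-3.141, -0.001, -0.108]
force: [0.4, 0.2, 0.0]
grip_width: 0.026
```

carry_out:
  commands: [0.47, -7, 50.2, 0, 0, 0, 1.407, 0.47, -7, 50.2, 0, 0, 0, 1.407, 0.47, -7, 50.2, 0, 0, 0, 1.407, 0.47, -7, 50.2, 0, 0, 0, 1.407, 0.47, -7, 50.2, 0, 0, 0, 1.407, 0.47, -7, 50.2, 0, 0, 0, 1.407, 0.47, -7, 50.2, 0, 0, 0, 1.407, 0.47, -7, 50.2, 0, 0, 0, 1.407, 0.47, -7, 50.2, 0, 0, 0, 1.407, 0.47, -7, 50.2, 0, 0, 0, 1.407, 0.47, -7, 50.2, 0, 0, 0, 1.407, 0.47, -7, 50.2, 0, 0, 0, 1.407]

```text
time_s: 3.12
ee_pos: [0.3614, 0.2448, 0.2057]
eef_rot: [3.141, -0.001, 1.305]
force: [0.6, -0.4, 0.9]
grip_width: 0.0247
```

carry_out:
  commands: [0.47, 0, 0.8, -4, 0, 0, 0, 0.47, 0, 0.8, -8, 0, 0, 0, 0.47, 0, 0.8, -12, 0, 0, 0, 0.47, 0, 0.8, -15, 0, 0, 0, 0.47, 0, 0.8, -17.5, 0, 0, 0, 0.47, 0, 0.8, -17.5, 0, 0, 0, 0.47, 0, 0.8, -17.5, 0, 0, 0]

```text
time_s: 3.7
ee_pos: [0.3613, 0.2524, 0.0307]
eef_rot: [-3.141, 0.0, 1.304]
force: [-0.6, 0.2, 0.4]
grip_width: 0.0246
```

Run:
```python
from h import *
o=[]
for n,(x0,y0,x1,y1) in (("top",(160,150,290,275)),("side",(200,170,330,295))):
    p,_=viewer.camera(n); o.append(cv2.resize(p[y0:y1,x0:x1],None,fx=3,fy=3,interpolation=cv2.INTER_CUBIC))
cv2.imwrite("pics/v4.png",np.hstack(o)); print(ctrl.get_obs()["ee_pos"])
```

```text
[0.36238719 0.25314452 0.03240569]
```

View pics/v4.png

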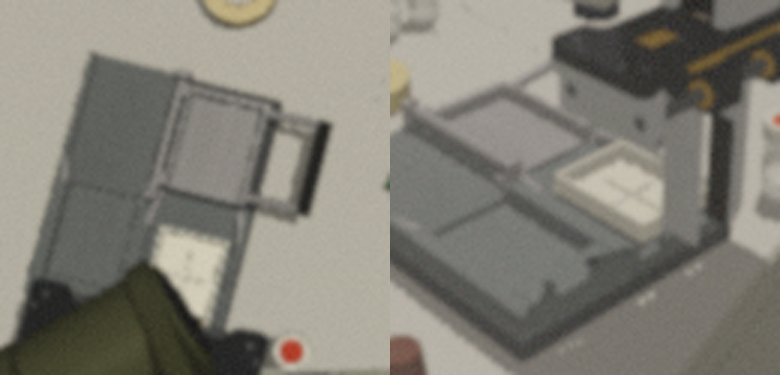

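Picture: the fingers stand just in front of the lid's near edge, right panel about (690,210); the lid is undisturbed and hollow side up. Next, the push.

carry_out:
  commands: [0.47, 1.0, -0.3, 0, 0, 0, 0, 0.47, 1.9, -0.5, 0, 0, 0, 0, 0.47, 2.9, -0.8, 0, 0, 0, 0, 0.47, 3.9, -1.1, 0, 0, 0, 0, 0.47, 4.8, -1.3, 0, 0, 0, 0, 0.47, 5.8, -1.6, 0, 0, 0, 0, 0.47, 6.7, -1.9, 0, 0, 0, 0, 0.47, 7.7, -2.1, 0, 0, 0, 0, 0.47, 8.7, -2.4, 0, 0, 0, 0, 0.47, 9.6, -2.7, 0, 0, 0, 0, 0.47, 10.6, -2.9, 0, 0, 0, 0, 0.47, 11.1, -3.1, 0, 0, 0, 0]

```text
time_s: 4.8
ee_pos: [0.4747, 0.2218, 0.0324]
eef_rot: [3.139, -0.003, 1.304]
force: [-0.1, 0.5, 0.3]
grip_width: 0.0246
```

carry_out:
  commands: [0.47, 0.4, -0.1, 0, 0, 0, 0, 0.47, 0.7, -0.2, 0, 0, 0, 0, 0.47, 0.9, -0.3, 0, 0, 0, 0, 0.47, 1.0, -0.3, 0, 0, 0, 0, 0.47, 1.1, -0.3, 0, 0, 0, 0, 0.47, 1.1, -0.3, 0, 0, 0, 0]

```text
time_s: 5.3
ee_pos: [0.4839, 0.2191, 0.0322]
eef_rot: [-3.14, -0.001, 1.305]
force: [-12.4, 1.2, 7.3]
grip_width: 0.0248
```

Run:
```python
from h import *
o=[]
for n,(x0,y0,x1,y1) in (("top",(160,150,290,275)),("side",(200,170,330,295))):
    p,_=viewer.camera(n); o.append(cv2.resize(p[y0:y1,x0:x1],None,fx=3,fy=3,interpolation=cv2.INTER_CUBIC))
cv2.imwrite("pics/v5.png",np.hstack(o)); s=ctrl.get_obs();print(s["ee_pos"],s["force"])
```

```text
[0.4838899  0.21906914 0.03218721] [-11.51179523   2.07487919   6.86774996]
```

View pics/v5.png

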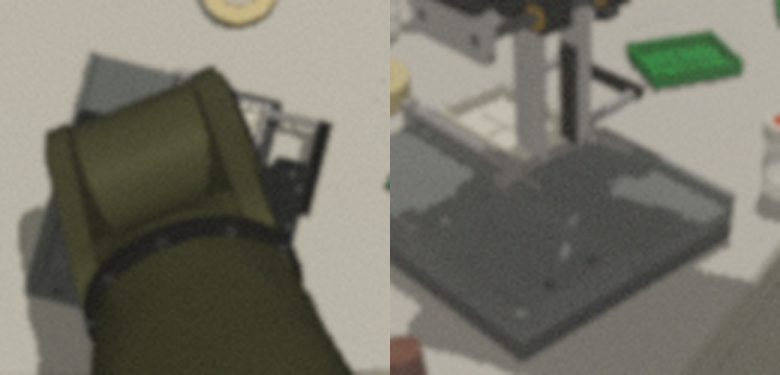

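carry_out:
  commands: [0.47, -1.0, 0.3, 0, 0, 0, 0, 0.47, -1.5, 0.4, 0, 0, 0, 0, 0.47, -1.5, 0.4, 3, 0, 0, 0, 0.47, -1.5, 0.4, 7, 0, 0, 0, 0.47, -1.5, 0.4, 11, 0, 0, 0, 0.23, 0, -3, 11, 0, 0, 0, 0.23, 1.0, -6.0, 11, 0, 0, 0, 0.23, 2.0, -9.5, 11, 0, 0, 0, 0.23, 2.3, -9.5, 11, 0, 0, 0, 0.23, 2.3, -9.5, 11, 0, 0, 0]

```text
time_s: 6.23
ee_pos: [0.5072, 0.123, 0.1423]
eef_rot: [-3.14, -0.001, 1.302]
force: [-1.0, 0.1, -1.0]
grip_width: 0.036
```

```bash
cat > look.py <<'E'
from h import *
import sys
o=[]
for n,(x0,y0,x1,y1) in (("top",(160,150,290,275)),("side",(190,160,320,285))):
    p,d=viewer.camera(n); cv2.imwrite(f"pics/{n}_{sys.argv[1]}.png",p); np.save(f"pics/{n}_d_{sys.argv[1]}.npy",d); o.append(cv2.resize(p[y0:y1,x0:x1],None,fx=3,fy=3,interpolation=cv2.INTER_CUBIC))
cv2.imwrite(f"pics/{sys.argv[1]}.png",np.hstack(o)); s=ctrl.get_obs();print(s["time_s"],s["ee_pos"],s["force"],s["grip_width"])
E
python3 look.py v6
```

```text
6.3333 [0.50653284 0.12466525 0.14209753] [0.02319593 0.29207456 0.38269689] 0.036122467249937965
```

View pics/v6.png

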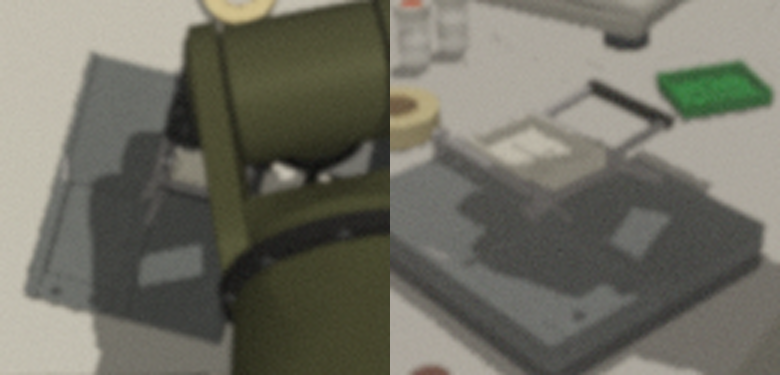

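Side view: the lid sits flat on the flap at about (545,150) in the crop, clear of the lane. I check its place numerically with the side depth.

Run:
```python
from h import *
d=np.load("pics/side_d_v6.npy"); v,u=np.mgrid[:384,:512]; c,r=rays("side",np.c_[u.ravel(),v.ravel()]); X=c+r*d.ravel()[:,None]
a=-.2715; D=(X[:,:2]-[.538,.248])*1000; J=np.c_[np.cos(a)*D[:,0]+np.sin(a)*D[:,1],-np.sin(a)*D[:,0]+np.cos(a)*D[:,1],X[:,2]*1000]
m=(abs(J[:,0])<60)&(J[:,1]<-14)&(J[:,1]>-70)&(J[:,2]>36)&(J[:,2]<42); print(m.sum(),np.percentile(J[m],[1,5,50,95,99],axis=0).round(1))
f=(abs(J[:,0]-4)<30)&(abs(J[:,1]+42)<22); print(np.percentile(J[f,2],[5,25,50,75,95]).round(1))
n=(J[:,0]<-31)&m; print("near rim z",np.median(J[n,2])); n=(J[:,0]>36)&m; print("far rim",n.sum(),np.median(J[n,2]))
```

```text
117 [[-36.4 -69.9  36. ]
 [-35.8 -69.6  36.1]
 [  0.7 -48.6  37.9]
 [ 39.4 -14.9  39.4]
 [ 43.7 -14.2  39.7]]
[ 27.3  29.5 257.  278.6 406.1]
near rim z 37.80930172760383
far rim 37 38.07851329939832
```

carry_out:
  commands: [0.23, 0, -0.1, -4, 0, 0, 0, 0.23, 0, -0.1, -8, 0, 0, 0, 0.23, 0, -0.1, -11, 0, 0, 0, 0.23, 0, -0.1, -12.2, 0, 0, 0, 0.23, 0, -0.1, -12.2, 0, 0, 0, 1, 0, -0.1, -12.2, 0, 0, 0, 1, 0, -0.1, -12.2, 0, 0, 0, 1, 0, -0.1, -12.2, 0, 0, 0, 1, 0, -0.1, -12.2, 0, 0, 0, 1, 0, -0.1, -12.2, 0, 0, 0, 1, 0, -0.1, -12.2, 0, 0, 0]
  force: 5

```text
time_s: 7.25
ee_pos: [0.5073, 0.1239, 0.0214]
eef_rot: [3.141, -0.003, 1.305]
force: [-1.0, 2.1, 9.5]
grip_width: 0.0118
```

carry_out:
  commands: [1, 0.01, 0.05, 1.12, 0, 0, 0, 1, 0.05, 0.19, 2.22, 0, 0, 0, 1, 0.12, 0.42, 3.31, 0, 0, 0, 1, 0.21, 0.74, 4.38, 0, 0, 0, 1, 0.32, 1.15, 5.41, 0, 0, 0, 1, 0.46, 1.65, 6.4, 0, 0, 0, 1, 0.62, 2.23, 7.34, 0, 0, 0, 1, 0.8, 2.88, 8.23, 0, 0, 0, 1, 1.0, 3.61, 9.05, 0, 0, 0, 1, 1.23, 4.4, 9.81, 0, 0, 0, 1, 1.46, 5.26, 10.49, 0, 0, 0, 1, 1.72, 6.16, 11.09, 0, 0, 0]

```text
time_s: 8.25
ee_pos: [0.5251, 0.1855, 0.1345]
eef_rot: [3.139, -0.002, 1.304]
force: [-1.0, -5.5, 3.9]
grip_width: 0.0116
```

carry_out:
  commands: [1, 0.2, 0.96, 0.36, 0, 0, 0, 1, 0.48, 1.95, 0.79, 0, 0, 0, 1, 0.76, 2.98, 1.12, 0, 0, 0, 1, 1.05, 4.03, 1.37, 0, 0, 0, 1, 1.35, 5.09, 1.51, 0, 0, 0, 1, 1.65, 6.17, 1.56, 0, 0, 0, 1, 1.95, 7.24, 1.51, 0, 0, 0, 1, 2.25, 8.31, 1.37, 0, 0, 0, 1, 2.54, 9.36, 1.12, 0, 0, 0, 1, 2.82, 10.38, 0.79, 0, 0, 0, 1, 3.1, 11.38, 0.36, 0, 0, 0, 1, 3.37, 12.33, -0.15, 0, 0, 0]

```text
time_s: 9.25
ee_pos: [0.5588, 0.3099, 0.1323]
eef_rot: [3.14, -0.002, 1.305]
force: [1.0, -0.2, 0.9]
grip_width: 0.0116
```

carry_out:
  commands: [1, 0.25, 0.8, -0.6, 0, 0, 0, 1, 0.49, 1.66, -1.28, 0, 0, 0, 1, 0.71, 2.45, -2.04, 0, 0, 0, 1, 0.91, 3.18, -2.86, 0, 0, 0, 1, 1.09, 3.84, -3.75, 0, 0, 0, 1, 1.25, 4.41, -4.69, 0, 0, 0, 1, 1.39, 4.91, -5.68, 0, 0, 0, 1, 1.5, 5.32, -6.71, 0, 0, 0, 1, 1.59, 5.64, -7.78, 0, 0, 0, 1, 1.59, 5.64, -7.78, 0, 0, 0, 1, 1.59, 5.64, -7.78, 0, 0, 0, 1, 1.59, 5.64, -7.78, 0, 0, 0]

```text
time_s: 10.25
ee_pos: [0.5746, 0.3665, 0.054]
eef_rot: [3.14, -0.002, 1.305]
force: [0.2, 2.3, -1.8]
grip_width: 0.0119
```

```bash
python3 look.py v7
```

```text
10.35 [0.57457443 0.36641769 0.05439693] [ 0.01222966  4.06336413 -1.19388322] 0.011715116368279894
```

View pics/v7.png

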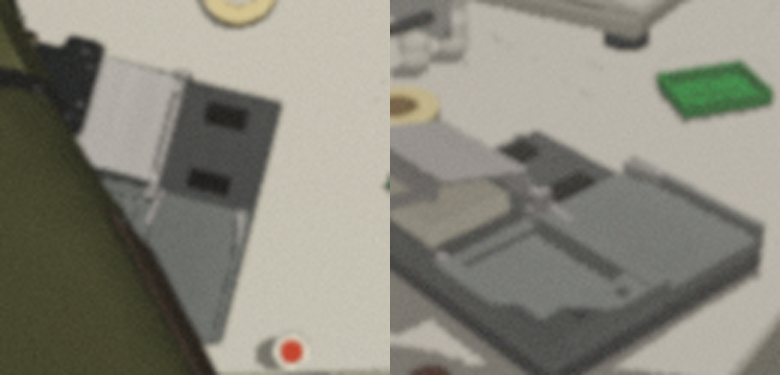

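carry_out:
  commands: [1, 0.07, 0.24, -1.09, 0, 0, 0, 1, 0.09, 0.3, -1.53, 0, 0, 0, 1, 0.09, 0.3, -1.53, 0, 0, 0, 1, 0.09, 0.3, -1.53, 0, 0, 0]

```text
time_s: 10.68
ee_pos: [0.5756, 0.3694, 0.0388]
eef_rot: [3.14, -0.002, 1.305]
force: [1.5, 2.5, -2.3]
grip_width: 0.0119
```

Run:
```python
from h import *
_,d=viewer.camera("side"); v,u=np.mgrid[:384,:512]; c,r=rays("side",np.c_[u.ravel(),v.ravel()]); X=c+r*d.ravel()[:,None]
a=-.2715; D=(X[:,:2]-[.538,.248])*1000; J=np.c_[np.cos(a)*D[:,0]+np.sin(a)*D[:,1],-np.sin(a)*D[:,0]+np.cos(a)*D[:,1],X[:,2]*1000]
m=(abs(J[:,0])<60)&(J[:,1]<80)&(J[:,1]>6)&(J[:,2]<80)
P=J[m]
for lo,hi in [(20,28),(28,36),(36,42),(42,50),(50,60)]:
    k=P[(P[:,2]>lo)&(P[:,2]<hi)]; print(lo,hi,len(k),np.percentile(k,[5,50,95],axis=0).round(1).tolist() if len(k) else '')
k=P[(P[:,2]>36)&(P[:,2]<42)&(P[:,0]<-5)]
A=np.c_[k[:,:2],np.ones(len(k))]; s=np.linalg.lstsq(A,k[:,2],rcond=None)[0]; print("lid top plane slopes",s,len(k)); print(ctrl.get_obs()["ee_pos"])
```

```text
20 28 400 [[-59.4, 9.8, 22.1], [-44.9, 43.9, 25.2], [29.5, 72.0, 27.0]]
28 36 196 [[-55.2, 7.7, 28.5], [-34.8, 59.4, 32.3], [29.0, 77.5, 35.7]]
36 42 280 [[-36.4, 9.6, 36.8], [-25.8, 48.3, 39.0], [28.6, 71.6, 40.3]]
42 50 19 [[-46.4, 6.3, 43.4], [-40.1, 8.2, 45.4], [-33.0, 10.2, 48.9]]
50 60 468 [[-42.8, 7.9, 53.8], [-4.5, 27.0, 57.7], [39.1, 76.8, 59.8]]
lid top plane slopes [ 1.58862322e-02 -1.11848223e-02  3.98296521e+01] 221
[0.57560288 0.36939031 0.03903564]
```

carry_out:
  commands: [1, -0.09, -0.3, 1.53, 0, 0, 0, 1, -0.29, -1.03, 3.63, 0, 0, 0, 1, -0.43, -1.53, 4.62, 0, 0, 0, 1, -0.59, -2.1, 5.56, 0, 0, 0, 1, -0.77, -2.76, 6.45, 0, 0, 0, 1, -0.97, -3.49, 7.27, 0, 0, 0, 1, -1.19, -4.28, 8.03, 0, 0, 0, 1, -1.43, -5.13, 8.71, 0, 0, 0, 1, -1.68, -6.04, 9.31, 0, 0, 0, 1, -1.95, -6.99, 9.82, 0, 0, 0, 1, -2.23, -7.99, 10.25, 0, 0, 0, 1, -2.51, -9.01, 10.58, 0, 0, 0]

```text
time_s: 11.73
ee_pos: [0.5504, 0.2788, 0.1457]
eef_rot: [3.139, -0.003, 1.305]
force: [-0.1, 2.8, 2.8]
grip_width: 0.012
```

carry_out:
  commands: [1, -0.29, -1.05, 0.25, 0, 0, 0, 1, -0.59, -2.12, 0.39, 0, 0, 0, 1, -0.89, -3.19, 0.44, 0, 0, 0, 1, -1.19, -4.27, 0.39, 0, 0, 0, 1, -1.49, -5.33, 0.25, 0, 0, 0, 1, -1.78, -6.38, 0, 0, 0, 0, 1, -2.06, -7.41, -0.33, 0, 0, 0, 1, -2.34, -8.4, -0.76, 0, 0, 0, 1, -2.6, -9.36, -1.27, 0, 0, 0, 1, -2.86, -10.26, -1.87, 0, 0, 0, 1, -3.09, -11.12, -2.55, 0, 0, 0, 1, -3.32, -11.91, -3.31, 0, 0, 0]

```text
time_s: 12.73
ee_pos: [0.517, 0.1588, 0.1119]
eef_rot: [3.139, -0.003, 1.305]
force: [1.3, 0.8, -0.1]
grip_width: 0.0117
```

carry_out:
  commands: [1, -0.2, -0.73, -0.82, 0, 0, 0, 1, -0.38, -1.38, -1.71, 0, 0, 0, 1, -0.54, -1.96, -2.65, 0, 0, 0, 1, -0.68, -2.46, -3.64, 0, 0, 0, 1, -0.79, -2.87, -4.67, 0, 0, 0, 1, -0.88, -3.19, -5.74, 0, 0, 0, 1, -0.95, -3.42, -6.83, 0, 0, 0, 1, -0.99, -3.56, -7.93, 0, 0, 0, 1, -1.0, -3.61, -9.1, 0, 0, 0, 1, -1.0, -3.61, -9.25, 0, 0, 0, 1, -1.0, -3.61, -9.25, 0, 0, 0]

```text
time_s: 13.65
ee_pos: [0.5071, 0.1235, 0.0184]
eef_rot: [3.139, -0.005, 1.305]
force: [2.1, 9.8, -1.8]
grip_width: 0.0129
```

carry_out:
  commands: [0.3, 0, 0, 0, 0, 0, 0, 0.3, 0, 0, 0, 0, 0, 0, 0.3, 0, 0, 0, 0, 0, 0, 0.3, 0, 0, 4, 0, 0, 0, 0.3, 0, 0, 8, 0, 0, 0, 0.47, 0, 0, 12, 0, 0, 0, 0.47, 0, -2, 15, 0, 0, 0, 0.47, 0, -5, 15, 0, 0, 0, 0.47, 0, -5, 15, 0, 0, 0]

```text
time_s: 14.4
ee_pos: [0.5078, 0.0703, 0.1701]
eef_rot: [3.135, -0.005, 1.303]
force: [-0.3, 0.1, -0.9]
grip_width: 0.0249
```

```bash
python3 look.py v8
python3 - <<'E'
from h import *
a=-.2715
for n in("top","side"):
    d=np.load(f"pics/{n}_d_v8.npy"); v,u=np.mgrid[:384,:512]; c,r=rays(n,np.c_[u.ravel(),v.ravel()]); X=c+r*d.ravel()[:,None]
    D=(X[:,:2]-[.538,.248])*1000; J=np.c_[np.cos(a)*D[:,0]+np.sin(a)*D[:,1],-np.sin(a)*D[:,0]+np.cos(a)*D[:,1],X[:,2]*1000]
    m=(J[:,0]>-58)&(J[:,0]<70)&(J[:,1]<79)&(J[:,1]>8)&(J[:,2]>34)&(J[:,2]<43); k=J[m]
    print(n,len(k),np.percentile(k,[2,50,98],axis=0).round(1).tolist(), cv2.minAreaRect(k[:,:2].astype(np.float32)))
    m=(abs(J[:,0])<25)&(abs(J[:,1]+42)<22)&(J[:,2]<60); print("flap floor",np.median(J[m,2]),m.sum()); m=(abs(J[:,0])<25)&(abs(J[:,1]+128)<4)&(J[:,2]<100)&(J[:,2]>20); print("handle top",np.median(J[m,2]),m.sum())
E
```

```text
14.5 [0.5070169  0.07268394 0.16832097] [-0.6840884  -0.15350343 -0.06556822] 0.02489710905877819
top 677 [[-32.9, 12.0, 34.7], [4.3, 40.6, 38.2], [40.9, 70.0, 41.3]] ((-7.675891876220703, 44.880859375), (67.69281768798828, 100.33414459228516), 89.8193588256836)
flap floor 23.548359763718164 322
handle top 43.311157441730195 25
side 755 [[-35.4, 13.6, 34.7], [-3.0, 44.9, 39.2], [37.9, 71.8, 40.5]] ((1.5576400756835938, 41.90834426879883), (61.62769317626953, 77.6304702758789), 89.87655639648438)
flap floor 24.997401128898645 256
handle top 44.110160239043296 46
```

View pics/v8.png

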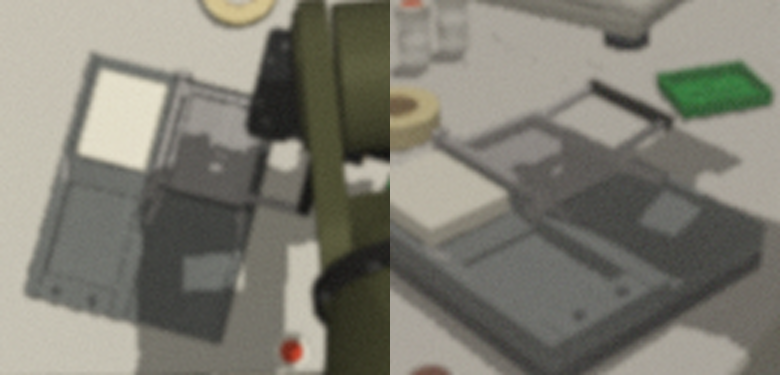

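Pictures: the flap lies flat and the lid is rim-down on the bed (left panel (122,118)), square to the walls. Next I go behind it.

carry_out:
  commands: [0.47, 10.2, 20.0, 0, 0, 0, 0, 0.47, 10.2, 20.0, 0, 0, 0, 0, 0.47, 10.2, 20.0, 0, 0, 0, 0, 0.47, 10.2, 20.0, 0, 0, 0, 0, 0.47, 10.2, 20.0, 0, 0, 0, 0, 0.47, 10.2, 20.0, 0, 0, 0, 0, 0.47, 10.2, 20.0, 0, 0, 0, 0, 0.47, 10.2, 20.0, -4, 0, 0, 0, 0.47, 10.2, 20.0, -8, 0, 0, 0, 0.47, 10.2, 20.0, -11, 0, 0, 0, 0.47, 10.2, 20.0, -13.7, 0, 0, 0, 0.47, 10.2, 20.0, -13.7, 0, 0, 0]

```text
time_s: 15.5
ee_pos: [0.607, 0.272, 0.0265]
eef_rot: [-3.14, -0.001, 1.303]
force: [0.3, 0.6, 0.4]
grip_width: 0.0247
```

carry_out:
  commands: [0.47, 0, 0, 0.45, 0, 0, 0, 0.47, -1.0, 0.3, 0.45, 0, 0, 0, 0.47, -1.9, 0.5, 0.45, 0, 0, 0, 0.47, -2.9, 0.8, 0.45, 0, 0, 0, 0.47, -3.9, 1.1, 0.45, 0, 0, 0, 0.47, -4.8, 1.3, 0.45, 0, 0, 0, 0.47, -5.8, 1.6, 0.45, 0, 0, 0, 0.47, -6.7, 1.9, 0.45, 0, 0, 0, 0.47, -7.7, 2.1, 0.45, 0, 0, 0, 0.47, -8.7, 2.4, 0.45, 0, 0, 0, 0.47, -9.6, 2.7, 0.45, 0, 0, 0, 0.47, -9.6, 2.7, 0.45, 0, 0, 0]

```text
time_s: 16.5
ee_pos: [0.5094, 0.2996, 0.031]
eef_rot: [-3.139, -0.001, 1.304]
force: [-0.9, 0.0, -0.3]
grip_width: 0.0247
```

carry_out:
  commands: [0.47, -0.4, 0.1, 0, 0, 0, 0, 0.47, -0.7, 0.2, 0, 0, 0, 0, 0.47, -0.9, 0.3, 0, 0, 0, 0, 0.47, -1.0, 0.3, 0, 0, 0, 0, 0.47, -1.0, 0.3, 0, 0, 0, 0]

```text
time_s: 16.92
ee_pos: [0.4994, 0.3026, 0.031]
eef_rot: [-3.139, -0.001, 1.304]
force: [0.0, 0.2, -0.3]
grip_width: 0.0246
```

```bash
cat > lid.py <<'E'
from h import *
a=-.2715
s=ctrl.get_obs(); print(s["time_s"],s["ee_pos"],s["force"])
for n in("side","top"):
    p,d=viewer.camera(n); v,u=np.mgrid[:384,:512]; c,r=rays(n,np.c_[u.ravel(),v.ravel()]); X=c+r*d.ravel()[:,None]
    D=(X[:,:2]-[.538,.248])*1000; J=np.c_[np.cos(a)*D[:,0]+np.sin(a)*D[:,1],-np.sin(a)*D[:,0]+np.cos(a)*D[:,1],X[:,2]*1000]
    hsv=cv2.cvtColor(p,cv2.COLOR_BGR2HSV).reshape(-1,3); 
    m=(J[:,0]>-136)&(J[:,0]<-50)&(J[:,1]<74)&(J[:,1]>10)&(J[:,2]>29)&(J[:,2]<44); k=J[m]
    if len(k)<20: continue
    print(n,len(k),"median z",np.median(k[:,2]).round(1),"x",np.percentile(k[:,0],[2,98]).round(1),"y",np.percentile(k[:,1],[2,98]).round(1),"slopes",np.linalg.lstsq(np.c_[k[:,:2],np.ones(len(k))],k[:,2],rcond=None)[0].round(3))
E
python3 lid.py
```

```text
16.9167 [0.49935557 0.30263671 0.03097012] [ 0.01261285  0.1553546  -0.28531591]
side 983 median z 35.1 x [-134.6  -58.4] y [13.7 72.4] slopes [ 2.2000e-02 -1.1000e-02  3.7896e+01]
```

carry_out:
  commands: [0.47, 0.9, -0.3, 0, 0, 0, 0, 0.47, 1.2, -0.3, 0.5, 0, 0, 0, 0.47, 1.2, -0.3, 4, 0, 0, 0, 0.47, 1.2, -0.3, 8, 0, 0, 0, 0.47, 1.2, -0.3, 12, 0, 0, 0, 0.47, 1.2, -5, 15, 0, 0, 0, 0.47, 1.2, -9, 15, 0, 0, 0, 0.47, 1.2, -13, 15, 0, 0, 0, 0.47, 1.2, -17, 15, 0, 0, 0, 0.47, 1.2, -20, 15, 0, 0, 0, 0.47, 1.2, -24, 15, 0, 0, 0, 0.47, 1.2, -24, 15, 0, 0, 0]

```text
time_s: 18.02
ee_pos: [0.5119, 0.0569, 0.1817]
eef_rot: [-3.14, -0.0, 1.299]
force: [-0.7, 0.9, -1.0]
grip_width: 0.0247
```

```bash
python3 lid.py; python3 look.py v9
```

```text
18.0167 [0.51190592 0.05687385 0.18166229] [-0.670214    0.94511407 -0.97600852]
side 919 median z 35.1 x [-134.9  -63.9] y [13.8 72.3] slopes [ 0.0000e+00 -1.6000e-02  3.5727e+01]
top 691 median z 33.8 x [-133.3  -61.9] y [12.4 72.8] slopes [-3.0000e-03 -6.0000e-03  3.3838e+01]
18.2167 [0.51180726 0.06300714 0.18125312] [-0.41718985  0.43926555  0.31446628] 0.02498848982019494
```

View pics/v9.png

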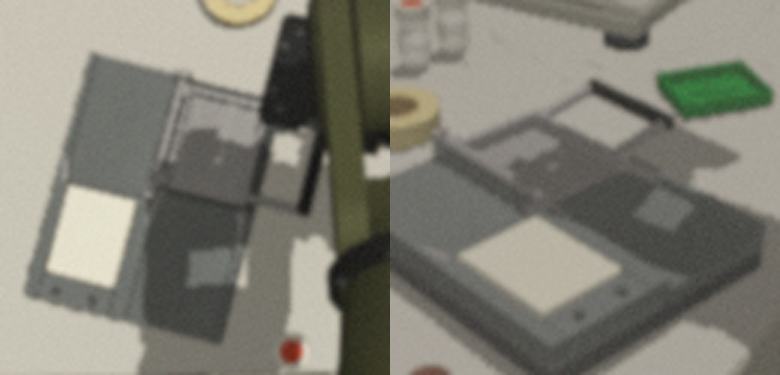

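Pictures: the lid is seated flat in the pocket (left panel (92,235), right panel (540,265)), the flap is flat and the gripper is clear.

```bash
python3 -c "
from station import ticket; print(ticket.hand_in())"
```

```text
the job is handed in; nothing more can be done
None
```

The lid is in the pocket, rim-down, and I handed the job in at about 18 s of the 66 s allowed. No verdict was reported.

I pushed the white lid up the lane onto the flap until it met the stop at about 12 N. I then led the flap over to about 172° by its handle and brought it back flat. From behind, I slid the lid along the bed until it dropped into the pocket.

**Lid:** its top was at 35.1 mm in the side view and 33.8 mm in the top view, against 35 mm expected when seated. Its centre was within about 1 to 2 mm of the pocket's middle, and it was level to within about 1°.

**Flap:** it lay flat when last measured, before the final slide, with its floor at about 24 to 25 mm and the handle top at 43 to 44 mm. The last picture showed it still flat.

**Other things:** the gripper was clear of everything. I kept the arm well away from the stopper, the vial and the tape roll, but did not measure them again at the end. The last crop showed the vial in place, the tape partly and only the edge of the stopper.

**Disagreements:** the top camera read about 1 mm lower than the side camera. My first jig fit, from hand-picked corners, came out 6 mm too low, so I replaced it with a fit to the depth images, where the two cameras agreed to about 3 mm.

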